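# Feed a tube rack through a spring-gated loading chute

## Robot

A 6-joint arm with a two-finger parallel gripper is mounted at the origin on the work surface. World frame = base frame: x ahead of the robot, y to its left, z up, the work surface at z = 0. Lengths are in m, angles in rad, forces in N, time in s.
With the tool pointing down it reaches from about 0.35 to 0.875 m from the base axis. Payload 4.2 kg.
Tool frame: the origin (TCP) lies at the very end of the fingers, on their centre line; the grasp point (between the pads) lies 19 mm behind it (r.tcp_to_grasp is the distance from the TCP to the grasp point, in m); z points along the fingers, y is the line along which they close (so a half turn about z gives the same grasp; the last joint's range is limited). The gripper opens to 85 mm and grips with 20 to 120 N. Pads are 22 mm wide; open, the fingers measure 114 mm over their backs; the gripper's body (76 mm by 85 mm) begins 54 mm behind the grasp point. The pads swing forward as they close: fully open they stand 13 mm farther back than shut.
Start: joints at [-1.071, 0.385, 0.008, 0, -1.194, -0.259], TCP at [0.149, -0.607, 0.231] pointing down, gripper open.
Joint ranges: [-3.14, 3.14], [-1.21, 2.06], [-1.07, 1.41], [-3.16, 2.05], [-2.99, -0.16], [-3.1, 3.1]. Speed limits (rad/s): [2.79, 2.79, 3.14, 3.14, 3.14, 3.14].

## Interface

Orientations are given as a 3x3 rotation matrix whose columns are the frame's x, y, z axes.
In Python, from rig import r gives the robot as it stands.
- The arm moves only by the tool drive_effector, called after "Emit:" as a command line: name --pt "numbers of a row" for each row, then --argument value for the rest. Schema: {"type":"object","properties":{"offsets":{"type":"array","items":{"type":"array","items":{"type":"number"},"minItems":7,"maxItems":7},"minItems":1,"maxItems":20},"squeeze":{"type":"number"},"only":{"type":"string"},"quiet":{"type":"boolean"},"lines":{"type":"string"}},"required":["offsets"],"additionalProperties":false}. offsets is a list of rows, 1 to 20 of them, each of 7 numbers: dx, dy, dz in shares of the most that a row can go, 1 being 50 mm, then a rotation vector rx, ry, rz in a scale on which 1.0 is 90 degrees, then the opening from 0.0 (shut) to 1.0 (fully open); each row shifts and turns the commanded pose from where the row before left it, along the tool's axes as they then stand; what a row does not reach is not made up. A row lasts 1/10 s, in which the tool goes at most 0.05 m and 0.15 rad, less where a joint would pass 70% of its speed; a pose out of reach is approached as far as the arm can. The fingers move at their own pace and stop on an object; squeeze is the grip in N (left out, the last holds). Time passes only in rows, so rows that do not move let the fingers close. The tool returns the time, the measured TCP pose, the force, the opening and the grip force at its end. only (a regular expression) keeps the lines of the reply that match it, lines (a string "A,B") keeps lines A to B, and quiet returns only ok. No shift or turn number may pass 1 either way. Input that does not fit is refused with a message, and nothing moves.
- r.read_state(): the state, without advancing time (a new reading comes with each control period).
- r.read_camera(name): name is "scene" or "top" or "wrist"; returns a dict with "image" (480x640x3 uint8, red, green, blue), "fx", "fy", "cx", "cy" (pixels), "k1" (the pictures are not rectified: a ray, as slopes to the right and down, at radius r is drawn at 1 + k1 r^2 times it, then the intrinsics apply), "rvec" (rotation vector, rad) and "tvec" (3), from world to camera coordinates, as OpenCV has them; the wrist camera has in their place "tool_from_camera" (4x4, takes a point from camera to tool coordinates, whose origin is the TCP and whose axes are the flange's). Camera axes: x right, y down, z forward; pixel columns grow to the right and rows downward; lengths in m; the calibration is good to about 2 mm. A picture is of the moment at which its call begins: read the wrist's pose just before it. There is no depth.
- r.finish_job(): hands the job in; it is judged then, once.
The state is a dict: "t": time; "joint_pos": joint angles; "qd": joint speeds; "tau": joint torques, N m; "eef_pos": TCP position; "eef_rot": TCP orientation; "ft_force": force on the tool from outside, world axes, zero at the start; "wrist_torque": the same for the moment, N m; "width": opening from 0.0 (shut) to 1.0 (fully open); "gripper_force": force on a finger pad.
Only numpy, scipy, OpenCV 4.12 (cv2) and the standard library are available. Lean on these libraries where they do the work, as an engineer would, in place of code of your own. Each camera call takes 0.05 s, during which the arm holds its last target. There are 200 camera calls.

## Task

On the lab bench, press the long red rail beside the loading chute fully down with one fingertip so that the red gate swings out of the way, and keep it held open while you push the blue tube rack along the chute, through the gateway, until it is fully home against the end stop. Do not let the gate touch the rack, do not lift or tip the rack, and leave the other things on the bench alone. Finish with the hand clear, so that the gate has sprung shut behind the rack.

Things in the scene. Friction and masses are not known exactly. Their poses are not given: they have to be found in the camera images.
- chute: Fixed open-topped channel along its own y; the rack travels to +y. Origin: on the bench under the channel's centre line, at the gateway; x points to the red rail's side, z up; turned up to 0.25 rad either way. Aluminium floor top at z = 6 mm, y = -210 to 120. White walls 5 mm thick, inner faces at x = -36 and 36, top at z = 22. Hinge brackets outside the +x wall, x to 65, z to 20.
- end_stop (a point): Bottom centre of the white end stop's face, on the chute floor: chute y = 112 mm; the stop is 34 mm high and hard: come up to it gently, a hard shove springs back some mm. The bay between gate and stop has a green floor. Beyond the stop stands a fixed white reader housing, 150 mm wide (x), chute y = 130 to 260, 100 mm high.
- rack: Loose blue tube rack, white stripes, 68 wide (x) x 90 long (y) x 40 mm tall; 12 coloured tube caps fixed in it reach 51.5 mm above its underside; 0.13 to 0.25 kg. Origin: centre of its underside; y along the chute. Starts in the chute before the gate, centre at chute y = -57 to -92 mm, about 2 mm play to each wall. Fully home its centre is at chute y = 67 mm.
- gate (a joint): Angle of the red spring gate, rad: 0 shut, 0.82 open at its stop. Hinge along the chute's y at chute x = 60, z = 22 mm. Pressing the rail down swings the leaf up and outwards; above 0.72 it is clear of the rack's path, nothing then crosses the channel, and its highest point is about 71 mm above the bench. A spring shuts it when let go; pressing takes about 1.5 N at first, 5 N fully open.
- rail (a point): Centre line of the red press rail, at chute y = 0: a flat bar 30 mm wide, 8 thick, part of the gate, parallel to the chute, chute y = -190 to 50 mm, so a finger can slide along it holding it down. Shut: chute x = 94, z = 55 mm, outer edge tilted up 0.55 rad. Fully open: x = 107, z = 20 mm, outer edge tilted down 0.27. A tip pressing straight down at x = 100 ends at about z = 26.
- leaf_tip (a point): Middle of the gate leaf's free edge, in the channel: gate shut at chute x = 20, y = 0, z = 42 mm. The leaf is a red plate 6 mm thick (chute y = -3 to 3) which, shut, reaches from the hinge over the wall into the channel at heights 34 to 50 mm.
- wash_bottle: Bystander, to be left alone: white wash bottle with red cap, 64 mm across, 150 mm tall. Origin: centre of its underside, z up.
- amber_jar: Bystander, to be left alone: amber glass jar, 56 mm across, 75 mm tall. Origin: centre of its underside, z up.
- beaker: Bystander, to be left alone: open glass beaker, 70 mm across, 85 mm tall. Origin: centre of its underside, z up.
- tip_box: Bystander, to be left alone: clear pipette-tip box with orange lid, 87 x 122 x 62 mm. Origin: centre of its underside, z up.
- spare_block: Bystander, to be left alone: yellow tube block with dark holes, 60 x 90 x 30 mm. Origin: centre of its underside, z up.
- glove_carton: Bystander, to be left alone: white carton with a blue band, 120 x 220 x 60 mm. Origin: centre of its underside, z up.
- foil_tub: Bystander, to be left alone: green round tub, 80 mm across, 50 mm tall. Origin: centre of its underside, z up.

How it is judged:
By the outcome, as a careful person would: the job done as asked, in the order asked, and still so for the second after the job is handed in, with the robot touching nothing.
It also fails if it takes over 54 s, if anything falls off the work surface, if the arm or the gripper's body presses on something with over 40 N, if the wrist force passes 120 N, or if a joint passes its speed limit or range.

## Working session

There is one attempt and no reset: what is moved stays moved. The work goes in short steps, Python scripts to look and compute and a tool call to move; the robot and the scene stay as the last step left them, time stands still between calls to the robot, and variables do not carry over. Pictures are saved under pics/ and viewed, at most 11 in all, crops included, and the job is handed in when it is done.

```bash
ls; mkdir -p pics
```

Run:
```python
from rig import r
import cv2,numpy as np
s=r.read_state();print(s['t'],s['eef_pos'],s['eef_rot'],s['width'])
for n in("scene","top"):
    c=r.read_camera(n);cv2.imwrite(f'pics/{n}.png',c['image'][...,::-1])
    np.savez(n+'.npz',**c);print({k:v for k,v in c.items() if k!='image'})
```

```text
pics
rig.py
0.0 [ 0.14893981 -0.60636768  0.23020153] [[-9.71190169e-01 -2.38305000e-01 -6.19270832e-04]
 [-2.38305788e-01  9.71187797e-01  2.14812500e-03]
 [ 8.95193468e-05  2.23381371e-03 -9.99997501e-01]] 1.001919578704027
{'fx': 484.40807327391053, 'fy': 484.40807327391053, 'cx': 315.17102263725803, 'cy': 241.85978098865618, 'k1': 0.04052194657444375, 'rvec': array([ 0.80184939,  2.58405799, -1.03726006]), 'tvec': array([ 0.46391416, -0.19499054,  1.35457415])}
{'fx': 437.00246640891885, 'fy': 437.00246640891885, 'cx': 314.7337671621195, 'cy': 240.0845047993628, 'k1': -0.006787487233917754, 'rvec': array([ 2.18380456, -2.20561342,  0.03625758]), 'tvec': array([1.13666710e-03, 5.35718462e-01, 1.22701221e+00])}
```

View pics/top.png

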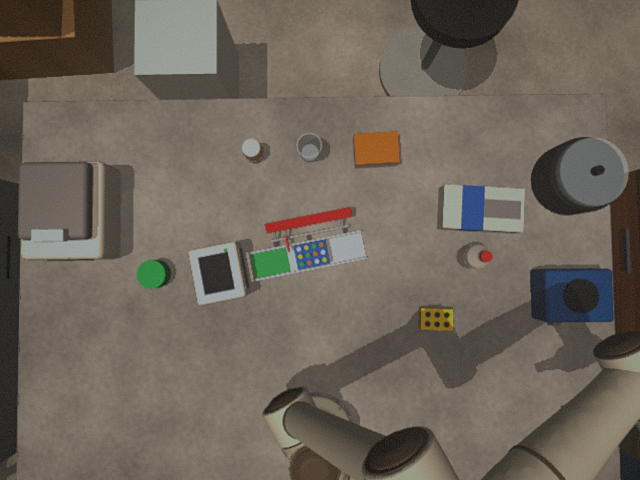

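View pics/scene.png

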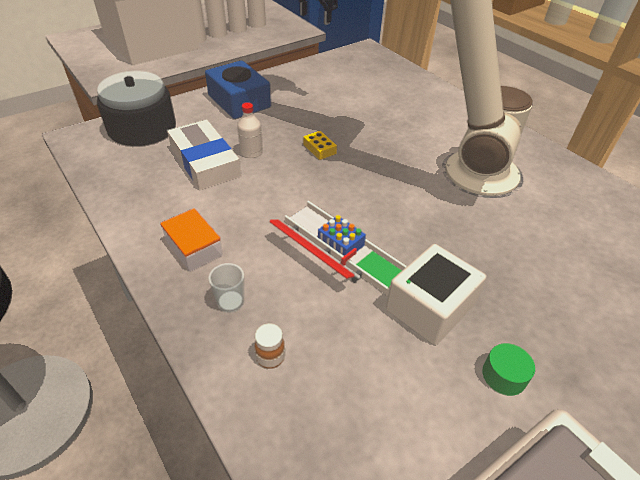

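The top view shows the chute running from (365,246) to the stop at (250,265). The rail is above it, from (265,228) to (353,212), and the rack caps are near (312,255). In the scene view the rail runs from (272,222) to (352,275) and the rack is at (342,233). The far side of the chute is clear. Next I'll measure these positions.

Create h.py:
```python
import numpy as np,cv2
from scipy.optimize import least_squares
def ray(c,uv,T=None):
    K=np.array([[c['fx'],0,c['cx']],[0,c['fy'],c['cy']],[0,0,1]],float)
    n=cv2.undistortPoints(np.array(uv,float).reshape(-1,1,2),K,np.array([c['k1'],0,0,0],float)).reshape(-1,2)
    d=np.c_[n,np.ones(len(n))]
    if T is None:
        R=cv2.Rodrigues(c['rvec'])[0];return -R.T@c['tvec'],d@R
    return T[:3,3],d@T[:3,:3].T
def plane(c,uv,z,T=None):
    o,d=ray(c,uv,T);return o+d*((z-o[2])/d[:,2])[:,None]
def tri(o1,d1,o2,d2):
    A=np.c_[d1,-d2];s=np.linalg.lstsq(A,o2-o1,rcond=None)[0];a,b=o1+s[0]*d1,o2+s[1]*d2
    return (a+b)/2,np.linalg.norm(a-b)
def hsv(im):return cv2.cvtColor(im,cv2.COLOR_RGB2HSV)
def red(im):
    h=hsv(im);return (((h[...,0]<6)|(h[...,0]>174))&(h[...,1]>150)&(h[...,2]>70)).astype(np.uint8)
def load(n):return {k:v for k,v in np.load(n+'.npz').items()}
```

Run:
```python
from h import *
P={}
for n,k in(('top',5),('scene',5)):
    c=load(n);m=red(c['image'])
    m2=cv2.morphologyEx(m,cv2.MORPH_OPEN,np.ones((3,3),np.uint8))
    cs=max(cv2.findContours(m2,0,2)[0],key=cv2.contourArea)
    print(n,cv2.minAreaRect(cs));
    p=cs.reshape(-1,2)
    P[n]=cv2.boxPoints(cv2.minAreaRect(cs));print(P[n])
    g=hsv(c['image']);g=((abs(g[...,0].astype(int)-60)<15)&(g[...,1]>120)).astype(np.uint8)
    for q in cv2.findContours(g,0,2)[0]:
        if cv2.contourArea(q)>100: print('green',cv2.minAreaRect(q),cv2.boxPoints(cv2.minAreaRect(q)).tolist())
t=load('top')
e=np.array([(P['top'][i]+P['top'][j])/2 for i,j in((0,1),(1,2),(2,3),(3,0))])
print(e,plane(t,e,.058))
print('rack',plane(t,[[312,255]],.05))
a=cv2.resize(t['image'][195:310,185:380],None,fx=4,fy=4,interpolation=2)
cv2.imwrite('pics/topc.png',a[...,::-1])
```

```text
top ((308.06060791015625, 219.85415649414062), (9.409473419189453, 86.87556457519531), 78.88695526123047)
[[264.53052 223.61008]
 [349.77704 206.8652 ]
 [351.5907  216.09824]
 [266.34418 232.84311]]
green ((152.3000030517578, 273.6000061035156), (28.174455642700195, 30.4105224609375), 63.43495178222656) [[132.39999389648438, 267.79998779296875], [159.60000610351562, 254.20001220703125], [172.20001220703125, 279.4000244140625], [145.0, 293.0]]
green ((270.3077087402344, 262.5384826660156), (23.141700744628906, 35.3009033203125), 78.69007110595703) [[250.7307891845703, 254.6538848876953], [285.3461608886719, 247.7307891845703], [289.8846435546875, 270.423095703125], [255.26925659179688, 277.34619140625]]
scene ((311.59735107421875, 247.86744689941406), (100.04447174072266, 7.63120698928833), 36.30449676513672)
[[269.0262  221.32538]
 [273.54446 215.17554]
 [354.1685  274.40952]
 [349.65024 280.55936]]
green ((513.4481201171875, 366.3137512207031), (52.56550598144531, 39.188941955566406), 65.69544982910156) [[484.7726745605469, 350.42523193359375], [520.4883422851562, 334.29559326171875], [542.12353515625, 382.2022705078125], [506.40789794921875, 398.3319091796875]]
green ((378.6965026855469, 267.2225646972656), (39.13516616821289, 20.570613861083984), 35.311214447021484) [[356.7837829589844, 264.30523681640625], [368.6739807128906, 247.5190887451172], [400.6092224121094, 270.139892578125], [388.7190246582031, 286.926025390625]]
[[307.15378 215.23764]
 [350.68387 211.48172]
 [308.96744 224.47067]
 [265.43735 228.2266 ]] [[ 0.60192441  0.0154268   0.058     ]
 [ 0.61094995 -0.10366794  0.058     ]
 [ 0.57655804  0.01069718  0.058     ]
 [ 0.56751959  0.12983504  0.058     ]]
rack [[0.49318174 0.00332954 0.05      ]]
```

View pics/topc.png

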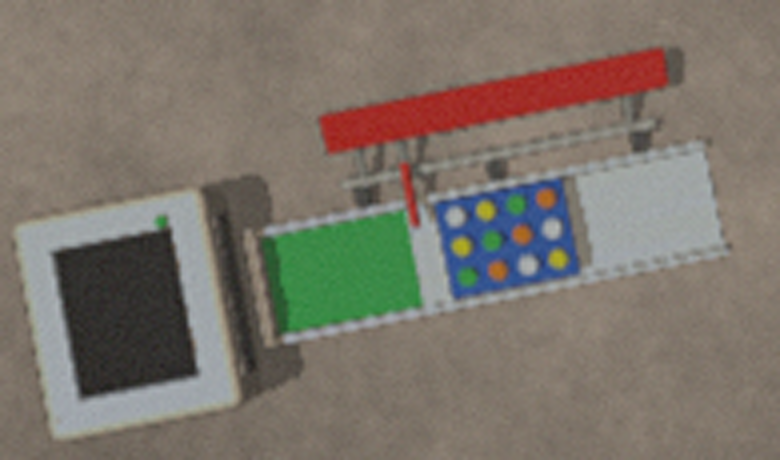

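The close-up shows the gate shut, with the leaf tip at crop (415,225). The rack is before the gate and its rear edge is at crop x≈578. The chute is turned by about +0.184 rad, and the plan follows from that. The tool closes along chute x, with one finger on the rail at x≈100 and the other in the channel at x≈0 behind the rack. I'll approach high and look with the wrist camera.

The manual's scale: shifts go in shares of 50 mm and turns go in shares of 90 degrees. Converting my numbers, -0.035 m is -0.7, 0.028 m is 0.56.

Emit:
drive_effector --pt "-0.7 0.56 0 0 0 0 1" --pt "-0.7 0.56 0 0 0 0 1" --pt "-0.7 0.56 0 0 0 0 1" --pt "-0.7 0.56 0 0 0 0 1" --pt "-0.7 0.56 0 0 0 0 1" --pt "-0.7 0.56 0 0 0 0 1" --pt "-0.7 0.56 0 0 0 0 1" --pt "-0.7 0.56 0 0 0 0 1" --pt "-0.7 0.56 0 0 0 0 1" --pt "-0.7 0.56 0 0 0 0 1" --pt "-0.7 0.56 0 0 0 0 1" --pt "-0.7 0.56 0 0 0 0 1" --pt "-0.7 0.56 0 0 0 0 1" --pt "-0.7 0.56 0 0 0 0 1" --pt "-0.7 0.56 0 0 0 0 1"

```text
t: 1.6
eef_pos: [0.5593, -0.0721, 0.231]
eef_rot: [[-0.971, -0.239, -0.001], [-0.239, 0.971, 0.0], [0.001, 0.0, -1.0]]
ft_force: [0.8, -1.0, 0.2]
width: 1.002
gripper_force: 0.0
```

Emit:
drive_effector --pt "0 0 0 0 0 -0.0875 1" --pt "0 0 0 0 0 -0.0875 1" --pt "0 0 0 0 0 -0.0875 1" --pt "0 0 0 0 0 -0.0875 1" --pt "0 0 0 0 0 -0.0875 1" --pt "0 0 0 0 0 -0.0875 1" --pt "0 0 0 0 0 -0.0875 1" --pt "0 0 0 0 0 -0.0875 1" --pt "0 0 0 0 0 -0.0875 1" --pt "0 0 0 0 0 -0.0875 1" --pt "0 0 0 0 0 -0.0875 1" --pt "0 0 0 0 0 0 1" --pt "0 0 0 0 0 0 1"

```text
t: 2.9
eef_pos: [0.5586, -0.0738, 0.231]
eef_rot: [[0.179, -0.984, -0.001], [-0.984, -0.179, 0.0], [-0.0, 0.001, -1.0]]
ft_force: [0.2, -0.9, -0.4]
width: 1.0
gripper_force: 0.0
```

Add to h.py:
```python
def wrist(r,n):
    s=r.read_state();c=r.read_camera('wrist');np.savez(n+'.npz',pos=s['eef_pos'],rot=s['eef_rot'],**c)
    cv2.imwrite(f'pics/{n}.png',c['image'][...,::-1]);return s,c
def wT(c):
    T=np.eye(4);T[:3,:3]=c['rot'];T[:3,3]=c['pos'];return T@c['tool_from_camera']
```

Run:
```python
from h import *
from rig import r
s,c=wrist(r,'w1');print(s['t'],s['eef_pos'],s['eef_rot'].round(4),s['joint_pos'],c['tool_from_camera'],c['fx'],c['k1'])
```

```text
2.9 [ 0.55857039 -0.07383044  0.23101347] [[ 1.786e-01 -9.839e-01 -7.000e-04]
 [-9.839e-01 -1.786e-01  1.000e-04]
 [-2.000e-04  6.000e-04 -1.000e+00]] [ 1.56067758e-01  2.80816535e-01 -1.46052244e-01 -1.67914101e-04
 -1.14456620e+00  2.36092425e-02] [[ 7.62113291e-04 -9.57880570e-01 -2.87165864e-01  7.23933026e-02]
 [ 9.99999710e-01  7.27352943e-04  2.27728385e-04 -1.06596224e-03]
 [-9.26565950e-06 -2.87165954e-01  9.57880846e-01 -1.42904620e-01]
 [ 0.00000000e+00  0.00000000e+00  0.00000000e+00  1.00000000e+00]] 397.52278157517986 -0.04585623201148064
```

View pics/w1.png

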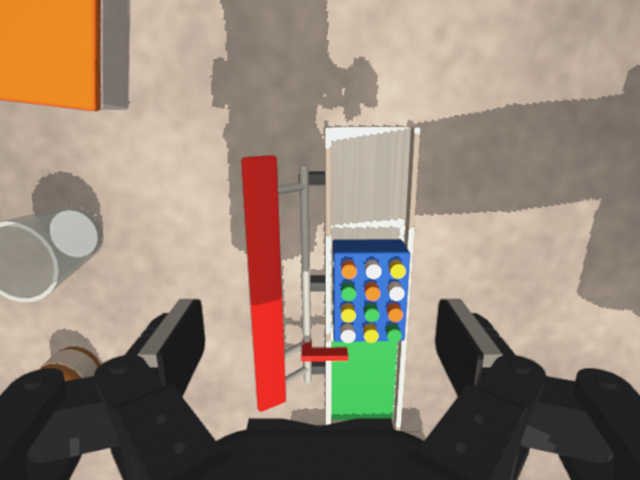

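The wrist view shows the rail ends at about (259.5,156.5) and (272.5,406.5). The rack's rear top edge is at row 252 from x=333 to 409, and its front edge is near row 341. The stop is at the bottom of the picture. Now I'll convert these to chute coordinates.

Run:
```python
from h import *
w=load('w1');T=wT(w)
m=red(w['image']);n,l,st,_=cv2.connectedComponentsWithStats(m)
i=1+np.argmax(st[1:,4]);ys,xs=np.where(l==i)
q=max(cv2.findContours((l==i).astype(np.uint8),0,2)[0],key=cv2.contourArea)
print(cv2.boxPoints(cv2.minAreaRect(q)).tolist(), cv2.approxPolyDP(q,6,True).reshape(-1,2).tolist())
e=plane(w,[[259.5,156.5],[272.5,406.5]],.0584,T);print('rail wrist',e,np.linalg.norm(e[1]-e[0]))
t=load('top');e2=plane(t,[[350.7,211.5],[265.4,228.2]],.0584);print('rail top',e2)
for E in(e,e2):
    yd=(E[1]-E[0])[:2];yd/=np.linalg.norm(yd);xd=np.array([yd[1],-yd[0]])
    O=E.mean(0)[:2]+.070*yd-.0919*xd
    print('O',O,'yaw',np.arctan2(-yd[0],yd[1]))
    f=lambda p:[((p[:,:2]-O)@xd).round(4),((p[:,:2]-O)@yd).round(4)]
    print(' rack rear top',f(plane(w,[[333,252],[409,252]],.046,T)),'rear bottom',f(plane(w,[[333,240],[405,240]],.006,T)))
    print(' wall tops z22 (-210 end)',f(plane(w,[[325.5,128],[330,128],[411,128],[420,128]],.022,T)))
    print(' wall far',f(plane(w,[[328,420],[333,420],[396,420],[401,420]],.022,T)))
    print(' leaf tip z50',f(plane(w,[[347,348],[347,353]],.050,T)))
    cc=f(plane(t,[[270.3,262.5]],.006));print(' green centre top cam',cc)
    print(' rack top view corners',f(plane(t,[[185+440/4,195+205/4],[185+568/4,195+178/4],[185+580/4,195+272/4],[185+455/4,195+298/4]],.046)))
```

```text
[[241.23004150390625, 156.75079345703125], [275.814697265625, 155.367431640625], [285.9632568359375, 409.08148193359375], [251.37860107421875, 410.46484375]] [[274, 156], [242, 159], [259, 410], [285, 400]]
rail wrist [[ 0.61298001 -0.10375318  0.0584    ]
 [ 0.56853644  0.13008581  0.0584    ]] 0.23802500335780624
rail top [[ 0.61085613 -0.10368199  0.0584    ]
 [ 0.56756489  0.12988781  0.0584    ]]
O [0.48740415 0.06477587] yaw 0.18782040940408395
 rack rear top [array([ 0.0335, -0.0331]), array([-0.1045, -0.104 ])] rear bottom [array([ 0.0322, -0.038 ]), array([-0.1026, -0.102 ])]
 wall tops z22 (-210 end) [array([ 0.0394,  0.0355, -0.0343, -0.0421]), array([-0.209 , -0.209 , -0.2087, -0.2087])]
 wall far [array([ 0.0376,  0.0321, -0.0368, -0.0423]), array([0.0987, 0.0987, 0.0997, 0.0998])]
 leaf tip z50 [array([0.0203, 0.0202]), array([-0.0104, -0.0049])]
 green centre top cam [array([-0.0029]), array([0.0597])]
 rack top view corners [array([ 0.0271,  0.028 , -0.037 , -0.0377]), array([-0.0202, -0.1103, -0.1056, -0.0179])]
O [0.48609254 0.06518261] yaw 0.18326634751127774
 rack rear top [array([ 0.0352, -0.0315]), array([-0.105 , -0.1048])] rear bottom [array([ 0.0339, -0.0363]), array([-0.1031, -0.1029])]
 wall tops z22 (-210 end) [array([ 0.0416,  0.0377, -0.0321, -0.0399]), array([-0.2095, -0.2095, -0.2095, -0.2095])]
 wall far [array([ 0.0384,  0.0329, -0.036 , -0.0415]), array([0.0982, 0.0982, 0.0989, 0.099 ])]
 leaf tip z50 [array([0.0216, 0.0215]), array([-0.0109, -0.0055])]
 green centre top cam [array([-0.0019]), array([0.059])]
 rack top view corners [array([ 0.0284,  0.0297, -0.0353, -0.0364]), array([-0.0207, -0.1108, -0.1064, -0.0187])]
```

O is about (0.486, 0.065) with a yaw of 0.185, and the rack's rear is at chute y≈-105 mm. I'll line up at chute x=49, y=-145 and descend to just above the rail.

To row units: 0.03 m is 0.6, -0.0048 m is -0.096, -0.005 rad / 1.5708 = -0.0032.

Emit:
drive_effector --pt "-0.096 -0.064 0 0 0 -0.0032 1" --pt "0 0 0.6 0 0 0 1" --pt "0 0 0.6 0 0 0 1" --pt "0 0 0.6 0 0 0 1" --pt "0 0 0.6 0 0 0 1" --pt "0 0 0.6 0 0 0 1" --pt "0 0 0 0 0 0 1" --pt "0 0 0 0 0 0 1" --pt "0 0 0 0 0 0 1"

```text
t: 3.85
eef_pos: [0.5625, -0.0683, 0.0832]
eef_rot: [[0.187, -0.982, 0.003], [-0.982, -0.187, 0.0], [0.001, -0.003, -1.0]]
ft_force: [-0.2, 0.4, 0.5]
width: 0.998
gripper_force: 0.0
```

Run:
```python
from h import *
from rig import r
s,c=wrist(r,'w2');print(s['ft_force'],s['t'])
```

```text
[-0.18382376  0.43108145  0.49838953] 3.85
```

View pics/w2.png

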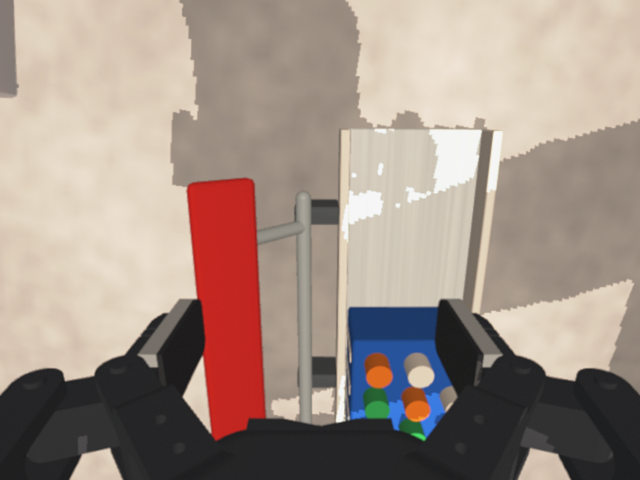

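The wrist view shows finger A, tip at about (185,300), over the rail at column 200–260. Finger B, tip at about (470,300), is over the channel behind the rack. The open tips stand about 13 mm behind the TCP. I'll press down in steps.

To row units: 0.01 m is 0.2, 0.0015 m is 0.03.

Emit:
drive_effector --pt "0 0.03 0.2 0 0 0 1" --pt "0 0 0.2 0 0 0 1" --pt "0 0 0.2 0 0 0 1" --pt "0 0 0.1 0 0 0 1" --pt "0 0 0.1 0 0 0 1" --pt "0 0 0 0 0 0 1"

```text
t: 4.5
eef_pos: [0.5599, -0.0688, 0.041]
eef_rot: [[0.187, -0.982, 0.0], [-0.982, -0.187, -0.0], [0.0, -0.0, -1.0]]
ft_force: [0.1, -0.3, 1.8]
width: 1.0
gripper_force: 0.9
```

Emit:
drive_effector --pt "0 0 0.1 0 0 0 1" --pt "0 0 0.1 0 0 0 1" --pt "0 0 0 0 0 0 1"

```text
t: 4.8
eef_pos: [0.5604, -0.0687, 0.0313]
eef_rot: [[0.187, -0.982, 0.002], [-0.982, -0.187, 0.0], [0.0, -0.002, -1.0]]
ft_force: [1.2, 0.1, 2.7]
width: 1.002
gripper_force: 1.6
```

Emit:
drive_effector --pt "0 0 0.1 0 0 0 1" --pt "0 0 0.1 0 0 0 1" --pt "0 0 0 0 0 0 1"

```text
t: 5.1
eef_pos: [0.5621, -0.0685, 0.022]
eef_rot: [[0.187, -0.982, 0.005], [-0.982, -0.187, 0.0], [0.001, -0.005, -1.0]]
ft_force: [3.5, 0.3, 5.6]
width: 1.001
gripper_force: 2.8
```

To row units: 0.004 m is 0.08.

Emit:
drive_effector --pt "0 0 0.08 0 0 0 1" --pt "0 0 0 0 0 0 1"

```text
t: 5.3
eef_pos: [0.563, -0.0683, 0.0185]
eef_rot: [[0.188, -0.982, 0.007], [-0.982, -0.188, 0.0], [0.001, -0.007, -1.0]]
ft_force: [4.7, 1.0, 6.6]
width: 1.001
gripper_force: 3.2
```

Emit:
drive_effector --pt "0 0 0.06 0 0 0 1" --pt "0 0 0 0 0 0 1"

```text
t: 5.5
eef_pos: [0.5636, -0.0682, 0.0158]
eef_rot: [[0.188, -0.982, 0.009], [-0.982, -0.188, 0.001], [0.001, -0.009, -1.0]]
ft_force: [6.0, 0.9, 5.6]
width: 0.999
gripper_force: 3.4
```

Emit:
drive_effector --pt "0 0 0.04 0 0 0 1" --pt "0 0 0 0 0 0 1" --pt "0 0 0 0 0 0 1"

```text
t: 5.8
eef_pos: [0.5639, -0.0682, 0.0141]
eef_rot: [[0.188, -0.982, 0.009], [-0.982, -0.188, 0.001], [0.001, -0.009, -1.0]]
ft_force: [6.7, 0.7, 6.0]
width: 0.997
gripper_force: 3.5
```

Run:
```python
from h import *
from rig import r
s,c=wrist(r,'w3');print(s['ft_force'],s['t'],s['eef_pos'])
b=r.read_camera('scene');np.savez('s3.npz',**b)
a=cv2.resize(b['image'][150:310,210:430],None,fx=3,fy=3)
cv2.imwrite('pics/s3.png',np.hstack([a[:480],])[...,::-1])
```

```text
[6.66303594 0.66514188 6.03511692] 5.8 [ 0.56390355 -0.06816386  0.01411702]
```

View pics/s3.png

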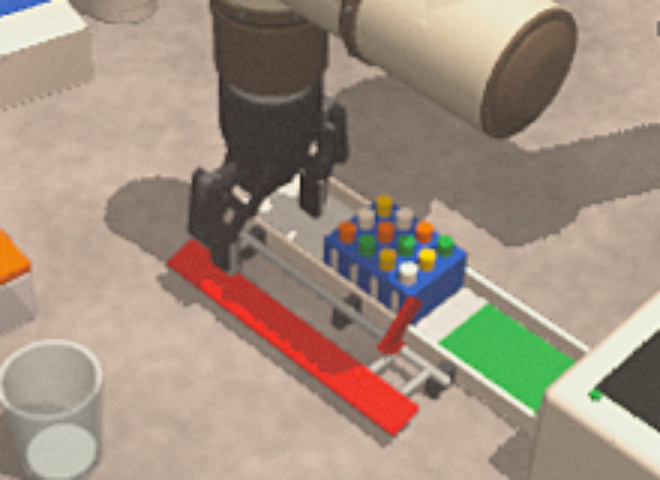

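View pics/w3.png

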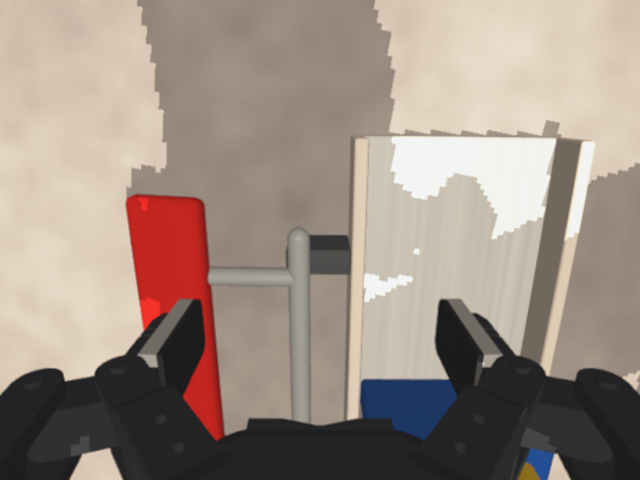

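In the scene crop the leaf stands up at (380–415, 300–350), the rail is low, and finger B is in the channel behind the rack. The wrist view shows finger A on the rail. I'll measure the gate angle by casting rays onto chute planes.

Run:
```python
from h import *
c=load('s3');O=np.array([.486,.065,0]);a=.185
yd=np.array([-np.sin(a),np.cos(a),0]);xd=np.array([np.cos(a),np.sin(a),0])
def yp(uv,y):
    o,d=ray(c,uv);s=(y-(o-O)@yd)/(d@yd);p=o+d*s[:,None]-O
    return np.c_[p@xd,p[:,2]].round(4)
f=lambda q:np.array(q)/3+[210,150]
print('leaf tip L/R,base L/R',yp(f([[404,300],[420,300],[380,350],[400,352]]),.003))
print('rail end outer, inner top',yp(f([[388,432],[418,407]]),.05))
print('gate angle from hinge:')
for p in yp(f([[404,300],[412,299],[420,300]]),.003): print(np.degrees(np.arctan2(p[1]-.022,p[0]-.06)))
```

```text
leaf tip L/R,base L/R [[0.0627 0.0774]
 [0.0441 0.0635]
 [0.085  0.0415]
 [0.0617 0.0206]]
rail end outer, inner top [[0.1267 0.0268]
 [0.0953 0.027 ]]
gate angle from hinge:
87.20981413900721
97.35237935989237
110.96346159393565
```

To row units: 0.002 m is 0.04.

Emit:
drive_effector --pt "0 0 0.04 0 0 0 1" --pt "0 0 0 0 0 0 1"

```text
t: 6.1
eef_pos: [0.5642, -0.0682, 0.0129]
eef_rot: [[0.188, -0.982, 0.01], [-0.982, -0.188, 0.001], [0.001, -0.01, -1.0]]
ft_force: [4.0, 1.4, 10.7]
width: 1.0
gripper_force: 5.4
```

Emit:
drive_effector --pt "0 0 0.04 0 0 0 1" --pt "0 0 0 0 0 0 1"

```text
t: 6.3
eef_pos: [0.5644, -0.0682, 0.0124]
eef_rot: [[0.189, -0.982, 0.011], [-0.982, -0.189, 0.0], [0.002, -0.011, -1.0]]
ft_force: [0.1, 1.3, 17.6]
width: 1.001
gripper_force: 9.0
```

The force jumped from 6 to 17.6 N, so the gate is at its stop. I'll ease off 1 mm and slide forward, first taking up the gap of about 29 mm.

To row units: -0.006 m is -0.12, -0.004 m is -0.08.

Emit:
drive_effector --pt "-0.08 0 -0.02 0 0 0 1" --pt "-0.12 0 0 0 0 0 1" --pt "-0.12 0 0 0 0 0 1" --pt "-0.12 0 0 0 0 0 1" --pt "-0.08 0 0 0 0 0 1" --pt "-0.06 0 0 0 0 0 1" --pt "-0.06 0 0 0 0 0 1" --pt "-0.06 0 0 0 0 0 1" --pt "-0.06 0 0 0 0 0 1" --pt "-0.12 0 0 0 0 0 1" --pt "-0.12 0 0 0 0 0 1"

```text
t: 7.4
eef_pos: [0.5552, -0.021, 0.0128]
eef_rot: [[0.186, -0.982, 0.011], [-0.983, -0.186, -0.001], [0.003, -0.011, -1.0]]
ft_force: [6.5, -10.8, 13.4]
width: 1.001
gripper_force: 7.9
```

Run:
```python
from h import *
from rig import r
c=r.read_camera('scene');s=r.read_state();np.savez('s4.npz',**c);print(s['eef_pos'],s['ft_force'])
a=cv2.resize(c['image'][150:310,210:430],None,fx=3,fy=3);cv2.imwrite('pics/s4.png',a[...,::-1])
```

```text
[ 0.55507541 -0.02034141  0.01276679] [ 5.50243593 -8.56774725 13.57296821]
```

View pics/s4.png

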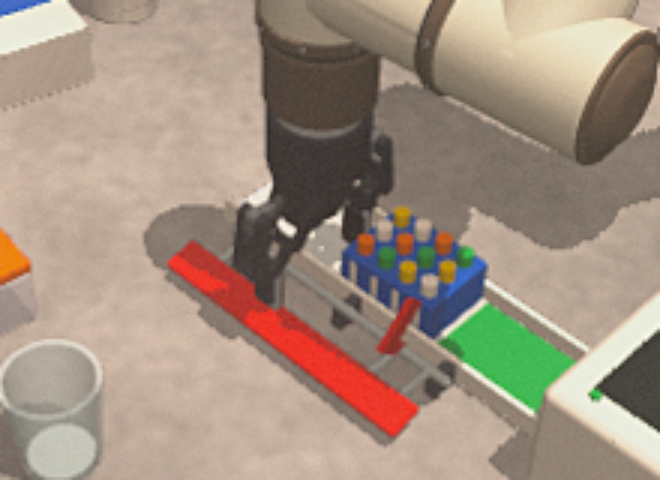

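The rack has moved forward about 20 mm and is flat. The leaf stands outside its path at (400,325), and the rail is still fully down. I'll keep pushing.

To row units: -0.006 m is -0.12.

Emit:
drive_effector --pt "-0.12 0 0 0 0 0 1" --pt "-0.12 0 0 0 0 0 1" --pt "-0.12 0 0 0 0 0 1" --pt "-0.12 0 0 0 0 0 1" --pt "-0.12 0 0 0 0 0 1" --pt "-0.12 0 0 0 0 0 1"

```text
t: 8.05
eef_pos: [0.5484, 0.0146, 0.0128]
eef_rot: [[0.186, -0.982, 0.011], [-0.982, -0.186, 0.0], [0.002, -0.01, -1.0]]
ft_force: [6.6, -10.9, 14.9]
width: 1.001
gripper_force: 8.4
```

Emit:
drive_effector --pt "-0.12 0 0 0 0 0 1" --pt "-0.12 0 0 0 0 0 1" --pt "-0.12 0 0 0 0 0 1" --pt "-0.12 0 0 0 0 0 1" --pt "-0.12 0 0 0 0 0 1" --pt "-0.12 0 0 0 0 0 1" --pt "-0.06 0 0 0 0 0 1"

```text
t: 8.75
eef_pos: [0.541, 0.0533, 0.0128]
eef_rot: [[0.187, -0.982, 0.01], [-0.982, -0.187, 0.001], [0.001, -0.01, -1.0]]
ft_force: [5.9, -9.4, 15.1]
width: 1.0
gripper_force: 9.0
```

Run:
```python
from h import *
from rig import r
c=r.read_camera('scene');s=r.read_state();np.savez('s5.npz',**c)
p=np.array(s['eef_pos'])-[.486,.065,0];a=.185
print('chute x,y',p[0]*np.cos(a)+p[1]*np.sin(a),-p[0]*np.sin(a)+p[1]*np.cos(a),p[2],s['ft_force'])
a=cv2.resize(c['image'][150:310,210:430],None,fx=3,fy=3);cv2.imwrite('pics/s5.png',a[...,::-1])
```

```text
chute x,y 0.05197380786297735 -0.021151647622295322 0.012823936071138582 [ 4.35170375 -6.32629566 16.07045404]
```

View pics/s5.png

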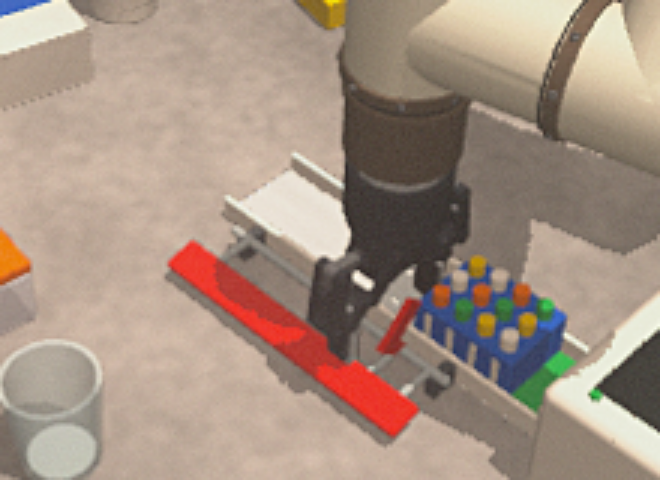

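The rack is halfway through the gateway, flat and clear of the leaf, with about 32 mm to go. From here I'll go slower.

To row units: -0.004 m is -0.08, -0.003 m is -0.06.

Emit:
drive_effector --pt "-0.08 0 0 0 0 0 1" --pt "-0.08 0 0 0 0 0 1" --pt "-0.08 0 0 0 0 0 1" --pt "-0.06 0 0 0 0 0 1" --pt "-0.06 0 0 0 0 0 1" --pt "-0.06 0 0 0 0 0 1" --pt "-0.04 0 0 0 0 0 1" --pt "-0.04 0 0 0 0 0 1"

```text
t: 9.6
eef_pos: [0.5363, 0.0777, 0.0129]
eef_rot: [[0.186, -0.982, 0.01], [-0.982, -0.186, 0.001], [0.001, -0.01, -1.0]]
ft_force: [6.4, -12.5, 16.7]
width: 1.0
gripper_force: 9.2
```

Emit:
drive_effector --pt "-0.02 0 0 0 0 0 1" --pt "-0.02 0 0 0 0 0 1" --pt "-0.02 0 0 0 0 0 1"

```text
t: 9.9
eef_pos: [0.5357, 0.0803, 0.0129]
eef_rot: [[0.186, -0.983, 0.009], [-0.983, -0.186, 0.001], [0.001, -0.009, -1.0]]
ft_force: [6.1, -9.4, 15.9]
width: 0.999
gripper_force: 10.0
```

Emit:
drive_effector --pt "-0.02 0 0 0 0 0 1" --pt "-0.02 0 0 0 0 0 1"

```text
t: 10.1
eef_pos: [0.5353, 0.0822, 0.0128]
eef_rot: [[0.186, -0.983, 0.009], [-0.983, -0.186, 0.001], [0.001, -0.009, -1.0]]
ft_force: [8.1, -15.8, 16.3]
width: 1.003
gripper_force: 9.5
```

To row units: -0.001 m is -0.02.

Emit:
drive_effector --pt "-0.02 0 0 0 0 0 1" --pt "0 0 0 0 0 0 1"

```text
t: 10.3
eef_pos: [0.5351, 0.0835, 0.0129]
eef_rot: [[0.186, -0.982, 0.009], [-0.982, -0.186, 0.001], [0.001, -0.009, -1.0]]
ft_force: [6.3, -11.2, 16.2]
width: 1.001
gripper_force: 9.4
```

Emit:
drive_effector --pt "-0.02 0 0 0 0 0 1" --pt "0 0 0 0 0 0 1"

```text
t: 10.5
eef_pos: [0.5349, 0.0842, 0.0129]
eef_rot: [[0.186, -0.983, 0.009], [-0.983, -0.186, 0.001], [0.001, -0.009, -1.0]]
ft_force: [7.1, -12.6, 16.3]
width: 1.0
gripper_force: 8.8
```

Emit:
drive_effector --pt "-0.02 0 0 0 0 0 1" --pt "0 0 0 0 0 0 1"

```text
t: 10.7
eef_pos: [0.5347, 0.0846, 0.0129]
eef_rot: [[0.187, -0.982, 0.009], [-0.982, -0.187, -0.0], [0.002, -0.009, -1.0]]
ft_force: [7.6, -14.9, 17.6]
width: 1.002
gripper_force: 11.1
```

Emit:
drive_effector --pt "-0.02 0 0 0 0 0 1" --pt "0 0 0 0 0 0 1"

```text
t: 10.9
eef_pos: [0.5345, 0.0848, 0.013]
eef_rot: [[0.189, -0.982, 0.008], [-0.982, -0.189, -0.002], [0.003, -0.008, -1.0]]
ft_force: [8.4, -17.4, 17.8]
width: 0.998
gripper_force: 14.5
```

Emit:
drive_effector --pt "-0.02 0 0 0 0 0 1" --pt "0 0 0 0 0 0 1"

```text
t: 11.1
eef_pos: [0.5344, 0.0849, 0.013]
eef_rot: [[0.189, -0.982, 0.008], [-0.982, -0.189, -0.003], [0.004, -0.007, -1.0]]
ft_force: [10.3, -22.5, 18.3]
width: 1.002
gripper_force: 15.8
```

Emit:
drive_effector --pt "-0.02 0 0 0 0 0 1" --pt "0 0 0 0 0 0 1" --pt "0 0 0 0 0 0 1"

```text
t: 11.4
eef_pos: [0.5341, 0.0851, 0.0131]
eef_rot: [[0.191, -0.982, 0.007], [-0.982, -0.191, -0.004], [0.005, -0.006, -1.0]]
ft_force: [11.9, -25.7, 17.3]
width: 0.995
gripper_force: 19.3
```

Run:
```python
from h import *
from rig import r
c=r.read_camera('scene');s=r.read_state();np.savez('s6.npz',**c)
p=np.array(s['eef_pos'])-[.486,.065,0];a=.185
print('chute x,y',p[0]*np.cos(a)+p[1]*np.sin(a),-p[0]*np.sin(a)+p[1]*np.cos(a),p[2],s['ft_force'])
t=r.read_camera('top');np.savez('t6.npz',**t)
A=cv2.resize(c['image'][200:310,290:430],None,fx=4,fy=4);B=cv2.resize(t['image'][195:305,235:340],None,fx=4,fy=4);
cv2.imwrite('pics/s6.png',cv2.resize(np.hstack([A,B]),None,fx=.8,fy=.8)[...,::-1])
```

```text
chute x,y 0.05089056516555639 0.010911106168712398 0.013143336795999931 [ 11.52217301 -25.53106733  18.09654231]
```

View pics/s6.png

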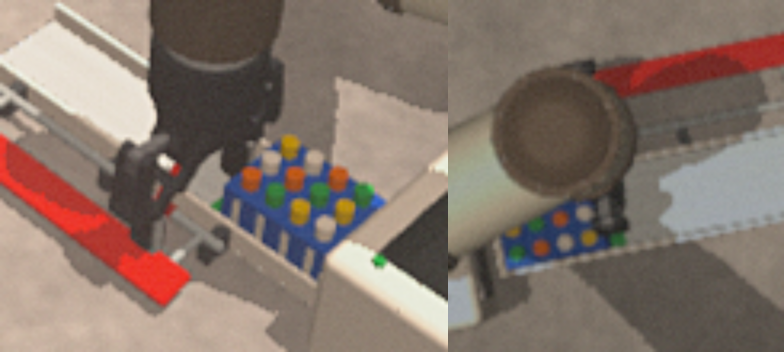

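The TCP is at chute y = 10.9 mm, against a predicted 11, with a hard force rise. The picture shows the rack in the bay against the stop. I'll unload gently, slide back along the rail, then lift.

To row units: 0.008 m is 0.16, 0.006 m is 0.12.

Emit:
drive_effector --pt "0.02 0 0 0 0 0 1" --pt "0.02 0 0 0 0 0 1" --pt "0.02 0 0 0 0 0 1" --pt "0.02 0 0 0 0 0 1" --pt "0.02 0 0 0 0 0 1" --pt "0.04 0 0 0 0 0 1" --pt "0.06 0 0 0 0 0 1" --pt "0.1 0 0 0 0 0 1" --pt "0.12 0 0 0 0 0 1" --pt "0.16 0 0 0 0 0 1" --pt "0.16 0 0 0 0 0 1" --pt "0.16 0 0 0 0 0 1" --pt "0.16 0 0 0 0 0 1" --pt "0.16 0 0 0 0 0 1" --pt "0.16 0 0 0 0 0 1" --pt "0.16 0 0 0 0 0 1" --pt "0.08 0 0 0 0 0 1" --pt "0 0 0 0 0 0 1"

```text
t: 13.3
eef_pos: [0.5501, 0.012, 0.0125]
eef_rot: [[0.19, -0.982, 0.013], [-0.982, -0.19, 0.003], [-0.001, -0.013, -1.0]]
ft_force: [2.7, 4.8, 13.0]
width: 0.996
gripper_force: 6.6
```

Emit:
drive_effector --pt "0 0 -0.08 0 0 0 1" --pt "0 0 -0.12 0 0 0 1" --pt "0 0 -0.12 0 0 0 1" --pt "0 0 -0.12 0 0 0 1" --pt "0 0 -0.12 0 0 0 1" --pt "0 0 -0.12 0 0 0 1" --pt "0 0 -0.16 0 0 0 1" --pt "0 0 -0.2 0 0 0 1" --pt "0 0 -0.4 0 0 0 1" --pt "0 0 -0.6 0 0 0 1" --pt "0 0 -0.6 0 0 0 1" --pt "0 0 -0.6 0 0 0 1" --pt "0.6 0 -0.4 0 0 0 1" --pt "0.8 0 0 0 0 0 1" --pt "0.8 0 0 0 0 0 1" --pt "0.8 0 0 0 0 0 1" --pt "0 0 0 0 0 0 1" --pt "0 0 0 0 0 0 1"

```text
t: 15.1
eef_pos: [0.5724, -0.1386, 0.1914]
eef_rot: [[0.184, -0.983, -0.0], [-0.983, -0.184, 0.0], [-0.0, 0.0, -1.0]]
ft_force: [-0.6, 0.1, -0.1]
width: 1.0
gripper_force: 0.0
```

Run:
```python
from h import *
from rig import r
c=r.read_camera('scene');s=r.read_state();print(s['ft_force'],s['t'])
np.savez('s7.npz',**c);t=r.read_camera('top');np.savez('t7.npz',**t);wrist(r,'w7')
A=cv2.resize(c['image'][200:310,290:430],None,fx=4,fy=4);B=cv2.resize(t['image'][195:305,235:340],None,fx=4,fy=4);
cv2.imwrite('pics/s7.png',cv2.resize(np.hstack([A,B]),None,fx=.8,fy=.8)[...,::-1])
```

```text
[-0.12302311  0.13472995  0.33226612] 15.15
```

View pics/s7.png

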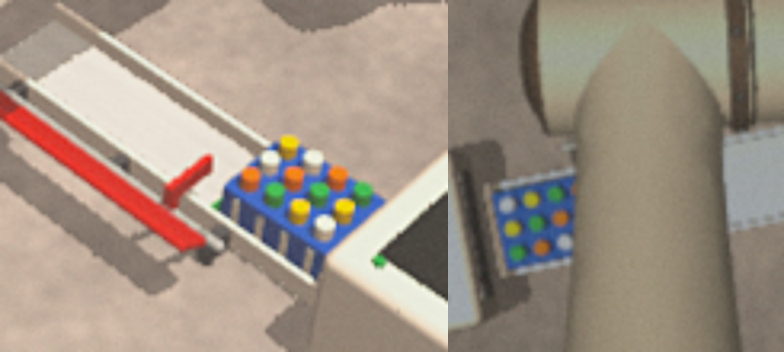

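The gate is shut behind the rack, with the leaf across the channel at (190,180) and the rail back up. The rack sits at the stop. I'll check that it didn't spring back compared with the picture taken while it was pressed home.

Run:
```python
from h import *
g=lambda n:cv2.cvtColor(load(n)['image'],cv2.COLOR_RGB2GRAY).astype(np.float32)
a,b=g('s6'),g('s7')
print('shift px',cv2.phaseCorrelate(a[243:282,362:398].copy(),b[243:282,362:398].copy()))
c=load('s7');w=[]
O=np.array([.486,.065,0]);yd=np.array([-np.sin(.185),np.cos(.185),0])
# px per mm along chute near rack
K=np.array([[c['fx'],0,c['cx']],[0,c['fy'],c['cy']],[0,0,1]])
p=cv2.projectPoints(np.array([O+yd*.067+[0,0,.05],O+yd*.077+[0,0,.05]]),c['rvec'],c['tvec'],K,np.array([c['k1'],0,0,0]))[0].reshape(-1,2);print('px per 10mm',p[1]-p[0])
```

```text
shift px ((0.23346314287879721, -0.27453049052502365), 0.8130816823906368)
px per 10mm [3.63565246 2.4591048 ]
```

```bash
python3 -c "from rig import r;print(r.finish_job())"
```

```text
the job is handed in; nothing more can be done
None
```

The job is handed in: the blue rack is home against the end stop, the gate has sprung shut behind it, and the hand is clear, at about 15 s of the 54 s allowed.

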